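# Tighten the locknut of a pool-table leg leveller with an adjustable wrench

### The job

The adjustable wrench lies round the big locknut of the pool-table leveller with its jaws open too wide. Leave it there and roll its worm with a fingertip until the jaws just fit the nut, then push the handle round to tighten the nut clockwise until it comes up firm against its stop, with a last steady push of about 8 N on the handle (much more would force the jaws open). Never press or push the wrench with more than about 25 N, leave the other things alone, and leave the wrench fitted flat on the tightened nut.

Things in the scene. Friction and masses are not known exactly. Their poses are not given: they have to be found in the camera images.
- leveller: fixed end of a pool-table leg: dark wood block with a springy black rubber pad on top (it gives straight down 1 mm per 14 N), x -95 to +90 mm, y -75 to +75 mm in its frame, pad top 50 mm above the table. Origin on the table, on the axis of the upright threaded stud (23 mm thick, rising to 88 mm above the table)
- nut_top (a point): centre of the upper face of the hexagon locknut on the stud, 72 mm above the table. The nut is 36 mm across flats, 41.6 mm across corners, 22 mm high and sits at the pad's level
- nut (a joint): angle of the locknut, rad, growing clockwise seen from above (tightening). Starts within 0.08 of 0; firm stop at 0.60. Turns stiffly, at about 0.25 N m (1.6 N on the handle 160 mm from the axis). At 0 two flats face the y axis of leveller
- wrench: loose steel adjustable wrench, 260 mm long, 0.65 kg, flat on the pad with the nut between its jaws. Origin on its underside at the centre of a fitted nut; x from handle to open end, z up. Head 18 mm thick; fixed jaw's flat at y = +18 mm (outside 40), moving jaw's at -18 mm minus jaw; throat wall at x = -23 mm. Loose fit: it can shift a few mm until the jaws close
- jaw (a joint): opening of the moving jaw beyond the nut's 36 mm, m: 0 when the jaws just fit the nut (down to about -0.0015 when squeezed on it), 0.0028 to 0.004 at the start. The jaw moves only when the worm turns, or when more than about 11 N at handle_grip forces the jaws apart
- worm_top (a point): top of the knurled worm: dark ribbed roller, 22 mm diameter and length, axis along wrench y, at x -42.5, y -6, z 24.5 mm in wrench, 6.5 mm proud of the head. Dragging its top towards wrench +x closes the jaw 1 mm per 14 mm of drag without slip; -x opens it. Needs 6 N of drag: press with 7 to 14 N (rough: grips at 1.2 or more). It stalls when the jaws fit
- handle_grip (a point): where to push the handle: at x -160, y 1.5, z 9 mm in wrench. The handle bar runs from x = -105 to -235 mm, y = -10.5 to +13.5, z = 2 to 16 mm, and overhangs the pad, free above the table. Pushing it towards wrench +y tightens
- washer: loose plain steel washer, 30 mm across, 4 mm thick, on the pad beyond the open end of the wrench; leave alone. Origin under its centre
- chalk: small blue cube of cue chalk, 22 mm, on the pad beyond the open end of the wrench; leave alone. Origin under its centre
- driver: screwdriver lying on the table at the right; leave alone
- foot: spare levelling foot, disc 60 mm across with an upright shank, 60 mm high, on the table at the right; leave alone
- jar: amber glass jar, 66 mm across, 85 mm high, at the left; leave alone
- brush: table brush lying at the left; leave alone
- spare_nut: smaller loose nut, 30 mm across flats, 16 mm high, lying on the table at the right; leave alone

How it is judged (in metres and radians):
On the way, in this order (a step that is already met when the one before it is completed fails the run):
1. the jaws fit the nut (not more than 1.5 mm too wide) while the nut is still unturned (value of joint jaw below 0.0015 m and horizontal distance between wrench and nut_top below 0.006 m and angle between wrench's own z axis and vertical below 0.1 rad and value of joint nut below 0.3 rad), for 0.2 s.
2. the nut is turned home (within 0.06 rad of its stop) and held firm there by a push of more than 5 N on the wrench, with the jaws still fitting (value of joint jaw below 0.0015 m and horizontal distance between wrench and nut_top below 0.006 m and angle between wrench's own z axis and vertical below 0.1 rad and value of joint nut above 0.54 rad and contact force between the fingers and wrench above 5 N), for 0.1 s.
At the end, for the whole second after the job is handed in: the nut is within 0.06 rad of its stop (joint above 0.54); the wrench lies flat (within 0.1 rad) and still on it, centred within 6 mm, its jaws not more than 1.5 mm wider than the nut (value of joint jaw below 0.0015 m and horizontal distance between wrench and nut_top below 0.006 m and angle between wrench's own z axis and vertical below 0.1 rad and value of joint nut above 0.54 rad and linear speed of wrench below 0.02 m/s); the robot touches nothing.
It fails at once if the robot's touch on the wrench exceeds 30 N (contact force between the arm and wrench above 30 N).
It fails at once if the fingers' touch on the wrench exceeds 30 N (contact force between the fingers and wrench above 30 N).
It fails at once if the nut is turned while the jaws are still loose (value of joint jaw above 0.0025 m and value of joint nut above 0.3 rad).
It fails at once if another thing on the table is moved by more than 20 mm (distance of any of washer, chalk, driver, foot, jar, brush, spare_nut from where it was at the start of the episode above 0.02 m).
It also fails if it takes over 72 s, if anything falls off the work surface, if the arm or the gripper's body presses on something with over 40 N, if the wrist force passes 120 N, or if a joint passes its speed limit or range.

### The arm

A 7-joint arm with a two-finger parallel gripper is mounted at the origin on the work surface. World frame = base frame: x ahead of the robot, y to its left, z up, the work surface at z = 0. Lengths are in m, angles in degrees, forces in N, time in s.
With the tool pointing down it reaches from about 0.425 to 0.925 m from the base axis. Payload 6.8 kg.
Tool frame: the origin (TCP) lies midway between the tips of the shut fingers; the grasp point (between the pads) lies 19 mm behind it; z points along the fingers, y is the line along which they close (so a half turn about z gives the same grasp; the last joint's range is limited). The gripper opens to 88 mm and grips with 3 to 60 N. Pads are 20 mm wide; open, the fingers measure 115 mm over their backs; the gripper's body (75 mm by 178 mm) begins 61 mm behind the grasp point.
Start: joints at [-69.677, 27.33, 1.283, 89.118, -0.659, 63.558, -4.761], TCP at [0.301, 0.604, 0.223] pointing down, gripper open.
Joint ranges: [-169.35, 169.35], [-19.33, 120.38], [-80.79, 83.38], [13.8, 139.57], [-78.32, 258.32], [9.67, 109.79], [-169.56, 169.56]. Speed limits (degrees/s): [136.94, 136.94, 180, 180, 180, 180, 180].

### API

Orientations are given as a 3x3 rotation matrix whose columns are the frame's x, y, z axes.
In Python, from rig import arm gives the robot as it stands.
- The arm moves only by the tool shift_gripper, called as a command line: name --argument value ..., lists and objects as JSON in quotes. Schema: {"type":"object","properties":{"rows":{"type":"object","properties":{"plan":{"type":"array","items":{"type":"array","items":{"type":"number"},"minItems":6,"maxItems":6},"minItems":1,"maxItems":5}},"additionalProperties":false,"required":["plan"]},"jaw":{"type":"number"},"only":{"type":"string"},"quiet":{"type":"boolean"},"lines":{"type":"string"}},"required":["rows"],"additionalProperties":false}. rows is an object whose key "plan" holds a list of rows, 1 to 5 of them, each of 6 numbers: dx, dy, dz in a scale on which 1.0 is 0.4 m, then a rotation vector rx, ry, rz in parts of the range, where 1.0 means 360 degrees; each row is the pose to reach, as a shift and turn from the pose commanded when the call began, along the tool's axes at that moment; what a row does not reach only later rows make up. A row lasts 1/10 s, in which the tool goes at most 0.05 m and 8.59 degrees, less where a joint would pass 70% of its speed; a pose out of reach is approached as far as the arm can. jaw is the opening from 0.0 (shut) to 1.0 (fully open), set as the call begins (left out keeps the last). The fingers move at their own pace and stop on an object; the grip force is fixed at half the most. Time passes only in rows, so rows that do not move let the fingers close. The tool returns the time, the measured TCP pose, the force, the opening and the grip force at its end. only (a regular expression) keeps the lines of the reply that match it, lines (a string "A,B") keeps lines A to B, and quiet returns only ok. A shift or turn number past 1, either way, is cut back to 1. Input that does not fit is refused with a message, and nothing moves.
- arm.state(): the state, without advancing time (a new reading comes with each control period).
- arm.read_camera(name): name is "scene" or "top" or "wrist"; returns the picture (400x640x3 uint8, blue, green, red); there is no depth.
- arm.camera_info(name): a dict with "fx", "fy", "cx", "cy" (pixels), "R" (3x3) and "t" (3): a world point X has camera coordinates R X + t. Camera axes: x right, y down, z forward; pixel columns grow to the right and rows downward; lengths in m; the calibration is good to about 2 mm. A picture is of the moment at which its call begins: read the wrist's pose just before it. camera_info takes no time and is no camera call; for the wrist camera it gives the pose at the moment of the call.
- arm.close_job(): hands the job in; it is judged then, once.
The state is a dict: "time": time; "joints": joint angles; "qvel": joint speeds; "tau": joint torques, N m; "tcp_pos": TCP position; "tool_rot": TCP orientation; "wrist_force": force on the tool from outside, world axes, zero at the start; "ft_torque": the same for the moment, N m; "grip_width": opening from 0.0 (shut) to 1.0 (fully open); "finger_force": force on a finger pad.
Only numpy, scipy, OpenCV 4.12 (cv2) and the standard library are available. Lean on these libraries where they do the work, as an engineer would, in place of code of your own. Each camera call takes 0.05 s, during which the arm holds its last target. There are 200 camera calls.

## Working session

There is one attempt and no reset: what is moved stays moved. The work goes in short steps, Python scripts to look and compute and a tool call to move; the robot and the scene stay as the last step left them, time stands still between calls to the robot, and variables do not carry over. Pictures are saved under pics/ and viewed, at most 10 in all, crops included, and the job is handed in when it is done.

```bash
ls; mkdir -p pics
```

Run:
```python
from rig import arm
import cv2
s=arm.state(); print(s)
for n in("scene","top"):
    cv2.imwrite(f"pics/{n}0.png",arm.read_camera(n)); print(n,arm.camera_info(n))
```

```text
pics
rig.py
{'time': 0.0, 'joints': array([-69.6776528 ,  27.37578281,   1.28097357,  89.17614599,
        -0.65722368,  63.5575953 ,  -4.76281296]), 'qvel': array([-0.00194664,  0.01642663,  0.02047581, -0.07717881, -0.051994  ,
       -0.04250276, -0.10968583]), 'tau': array([-7.18404135e-04, -5.82859182e+01,  1.53435275e+00, -2.72617435e+01,
       -5.43769612e-02,  1.68589392e-02,  1.67630465e-04]), 'tcp_pos': array([0.30112142, 0.60345776, 0.22169818]), 'tool_rot': array([[-8.94806367e-01,  4.46453975e-01, -6.43938770e-04],
       [ 4.46454408e-01,  8.94804837e-01, -1.66287353e-03],
       [-1.66196971e-04, -1.77543912e-03, -9.99998410e-01]]), 'wrist_force': array([-0.4390298 , -0.02204605,  0.29970023]), 'ft_torque': array([-0.00242772, -0.01214438, -0.02493295]), 'finger_force': 0.0, 'grip_width': 0.9964644449458191}
scene {'fx': 390.74941234618495, 'fy': 390.74941234618495, 'cx': 321.18675729257797, 'cy': 206.29513797527167, 'R': array([[ 0.18558958,  0.98260728,  0.00628044],
       [ 0.66532118, -0.12095362, -0.73669393],
       [-0.72312118,  0.14090123, -0.67619716]]), 't': array([-0.08720288, -0.32301989,  1.39934511])}
top {'fx': 389.1639928530706, 'fy': 389.1639928530706, 'cx': 316.3371218019332, 'cy': 197.61497519700194, 'R': array([[-0.02624701, -0.99946788,  0.01936607],
       [-0.99049812,  0.0233855 , -0.13552337],
       [ 0.13499837, -0.02273914, -0.99058486]]), 't': array([-0.03274708,  0.57150658,  1.03868464])}
```

View pics/top0.png

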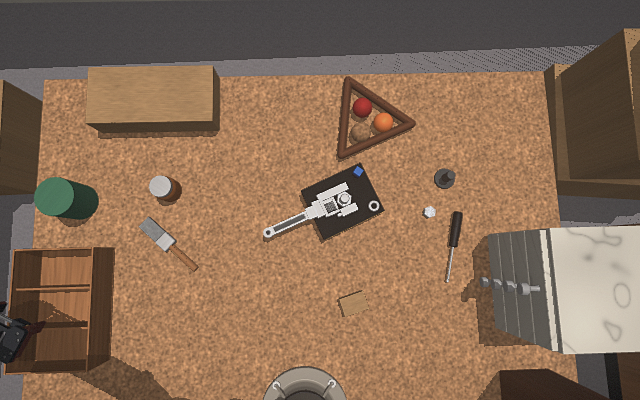

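View pics/scene0.png

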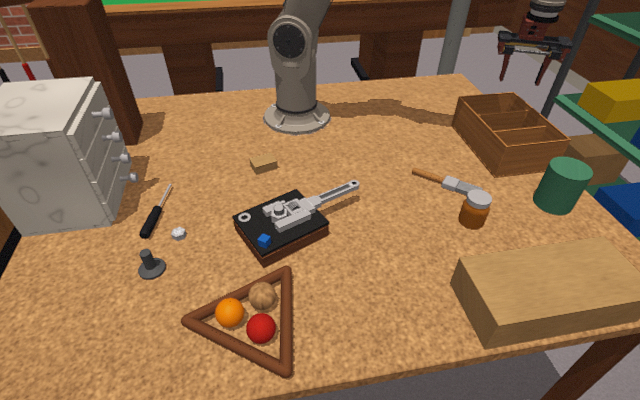

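Top view: the nut is at about (345,199), the handle end at (268,233), the chalk at (358,171) and the washer at (374,206). Scene view: the nut is at about (279,209) and the handle end at (354,185). I'll enlarge both crops to get more exact positions.

Create h.py:
```python
import numpy as np, cv2
from rig import arm
def ray(n,u,v,ci=None):
    c=ci or arm.camera_info(n); R=c["R"]; o=-R.T@c["t"]
    d=R.T@np.array([(u-c["cx"])/c["fx"],(v-c["cy"])/c["fy"],1.]); return o,d/np.linalg.norm(d)
def onz(n,u,v,z,ci=None):
    o,d=ray(n,u,v,ci); return o+d*(z-o[2])/d[2]
def tri(rs):
    A=sum(np.eye(3)-np.outer(d,d) for o,d in rs); b=sum((np.eye(3)-np.outer(d,d))@o for o,d in rs)
    return np.linalg.solve(A,b)
def proj(n,X,ci=None):
    c=ci or arm.camera_info(n); p=c["R"]@np.asarray(X)+c["t"]; return c["cx"]+c["fx"]*p[0]/p[2],c["cy"]+c["fy"]*p[1]/p[2]
```

Run:
```python
import cv2,numpy as np
a=cv2.imread("pics/top0.png")[155:250,255:395]; b=cv2.imread("pics/scene0.png")[170:265,225:365]
f=lambda i:cv2.resize(i,None,fx=5.7,fy=3*0+5.7/1.9*1.0*1.05 if 0 else 5.7,interpolation=cv2.INTER_CUBIC)
A=cv2.resize(a,(560,380)) ; 
o=np.hstack([cv2.resize(a,(400,271),interpolation=2),cv2.resize(b,(400,271),interpolation=2)])
o=np.vstack([cv2.resize(a[:70],(560*1,280),interpolation=2),cv2.resize(b[:75],(560,300),interpolation=2)])
cv2.imwrite("pics/c1.png",o)
from h import *
for z in(.05,.072,.088): print(z,onz("top",345,199,z),onz("scene",279,209,z))
print(onz("top",268,233,.06),onz("scene",354,185,.06))
```

```text
0.05 [ 0.563352  -0.1252967  0.05     ] [ 0.52952158 -0.1177296   0.05      ]
0.072 [ 0.56047229 -0.12315661  0.072     ] [ 0.55334674 -0.1188257   0.072     ]
0.088 [ 0.55837795 -0.12160018  0.088     ] [ 0.57067413 -0.11962287  0.088     ]
[0.4751908  0.08534505 0.06      ] [0.48363944 0.08426482 0.06      ]
```

View pics/c1.png

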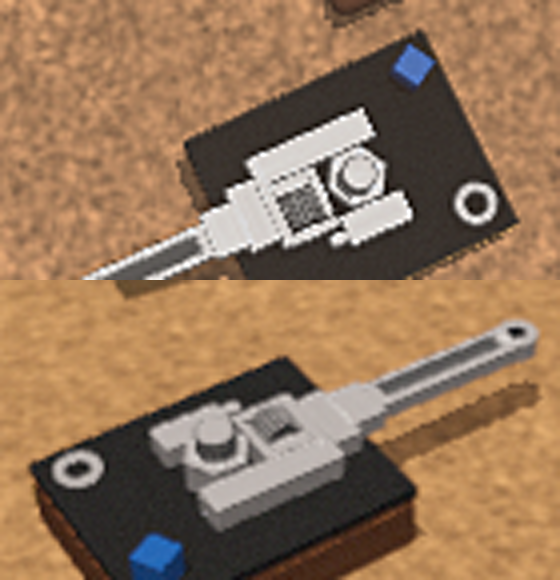

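Scaled back to full resolution, top pixels are stud top (344.3,198) and worm (330.5,207). In the scene view, stud top is (278.2,205) and worm (294.2,206). The wrench x axis points about -69° in the world frame. I'll bring the tool over it with its x axis along the wrench, fingers shut.

The rows are not in the units I measure in: shifts go in shares of 0.4 m and turns go in shares of 360 degrees. I convert before sending: -0.175 m / 0.4 = -0.4375, -0.17 m / 0.4 = -0.425, 42.5 degrees / 360 = 0.1181.

shift_gripper --rows '{"plan": [[-0.085,-0.0875,0,0,0,0.0236],[-0.17,-0.175,0,0,0,0.0472],[-0.255,-0.2625,0,0,0,0.0708],[-0.34,-0.35,0,0,0,0.0944],[-0.425,-0.4375,0,0,0,0.1181]]}' --jaw 0.0

```text
time: 0.6
tcp_pos: [0.3755, 0.3693, 0.2224]
tool_rot: [[-0.352, 0.936, -0.0], [0.936, 0.352, -0.0], [-0.0, -0.001, -1.0]]
wrist_force: [0.8, 0.3, 1.4]
grip_width: 0.586
finger_force: 0.0
```

Run:
```python
from h import *
print(arm.state()["tool_rot"].round(3))
print("stud",tri([ray("top",344.3,198),ray("scene",278.2,205)]),"worm",tri([ray("top",330.5,207),ray("scene",294.2,206.2)]))
```

```text
[[-0.352  0.936 -0.   ]
 [ 0.936  0.352 -0.   ]
 [-0.    -0.001 -1.   ]]
stud [ 0.56057695 -0.11983475  0.09157977] worm [ 0.54090129 -0.08242469  0.06388091]
```

To row units: -0.225 m / 0.4 = -0.5625, -0.135 m / 0.4 = -0.3375.

shift_gripper --rows '{"plan": [[-0.1125,0,0,0,0,0],[-0.225,0,0,0,0,0],[-0.3375,0,0,0,0,0],[-0.45,0,0,0,0,0],[-0.5625,0,0,0,0,0]]}' --jaw 0.0

```text
time: 1.1
tcp_pos: [0.456, 0.1596, 0.2226]
tool_rot: [[-0.358, 0.934, -0.0], [0.934, 0.358, 0.0], [0.0, -0.0, -1.0]]
wrist_force: [0.9, 0.3, -0.2]
grip_width: 0.126
finger_force: 0.0
```

shift_gripper --rows '{"plan": [[-0.1125,0,0,0,0,0],[-0.225,0,0,0,0,0],[-0.3375,0,0,0,0,0],[-0.4,-0.0125,0,0,0,0],[-0.425,-0.025,0,0,0,0]]}' --jaw 0.0

```text
time: 1.6
tcp_pos: [0.5076, -0.0039, 0.2225]
tool_rot: [[-0.354, 0.935, -0.0], [0.935, 0.354, -0.001], [-0.001, -0.0, -1.0]]
wrist_force: [-0.2, -0.7, -0.1]
grip_width: 0.003
finger_force: 0.0
```

Run:
```python
from h import *
import pickle
c=arm.camera_info("wrist"); im=arm.read_camera("wrist"); cv2.imwrite("pics/w1.png",im); pickle.dump(c,open("w1.pkl","wb"))
print(arm.state()["tcp_pos"],-c["R"].T@c["t"],c["R"].round(2),c["fx"],proj("wrist",(.56,-.12,.088)))
```

```text
[ 0.50687242 -0.00420061  0.22243689] [0.48142891 0.06367363 0.38474896] [[ 0.94  0.35 -0.  ]
 [ 0.34 -0.9   0.27]
 [ 0.09 -0.25 -0.96]] 281.4156583438432 (np.float64(325.81995760554486), np.float64(294.47034925541976))
```

View pics/w1.png

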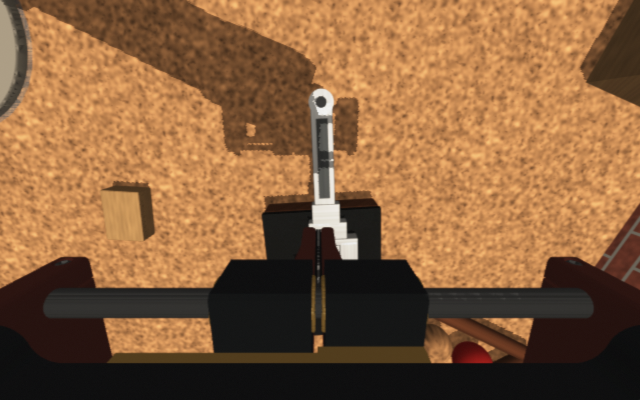

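The wrist view shows the handle hole at (320,101), but the shut fingers hide the head. I'll move on past the nut so the head comes into view.

To row units: -0.16 m / 0.4 = -0.4, -0.12 m / 0.4 = -0.3.

shift_gripper --rows '{"plan": [[-0.1,0,0,0,0,0],[-0.2,0,0,0,0,0],[-0.3,0,0,0,0,0],[-0.4,0,0,0,0,0],[-0.4,0,0,0,0,0]]}' --jaw 0.0

```text
time: 2.15
tcp_pos: [0.5653, -0.154, 0.2226]
tool_rot: [[-0.354, 0.935, 0.0], [0.935, 0.354, -0.002], [-0.002, -0.0, -1.0]]
wrist_force: [-0.0, -0.3, 0.5]
grip_width: 0.004
finger_force: 0.0
```

Run:
```python
from h import *
import pickle
c=arm.camera_info("wrist"); im=arm.read_camera("wrist"); cv2.imwrite("pics/w2.png",im); pickle.dump(c,open("w2.pkl","wb"))
cv2.imwrite("pics/w2c.png",cv2.resize(im[90:290,190:450],None,fx=3,fy=3,interpolation=2))
print(arm.state()["tcp_pos"],proj("wrist",(.56,-.12,.088),c))
```

```text
[ 0.56479747 -0.15100333  0.22224403] (np.float64(325.3394181092352), np.float64(160.58776082092126))
```

View pics/w2c.png

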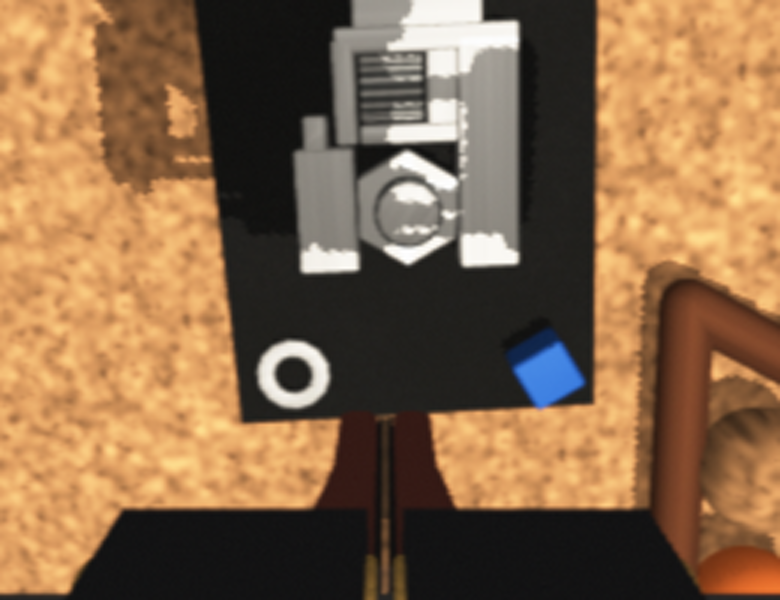

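The crop shows the worm spanning x 355–427, y 53–122, which is (320.3,119.3) in the full image. The stud top is at (326,160). The jaw inner edges are at about x=358 and x=461 in the crop.

Run:
```python
from h import *
import pickle
c=pickle.load(open("w2.pkl","rb"));c1=pickle.load(open("w1.pkl","rb"))
W=lambda u,v:ray("w",u,v,c)
F=lambda u,v:(190+(u-1)/3,90+(v-1)/3)
print("stud tri",tri([W(326,160),ray("top",344.3,198),ray("scene",278.2,205)]), onz("w",326,160,.088,c))
print("nut",onz("w",326,159.3,.072,c))
print("worm tri",tri([W(320.3,119.3),ray("top",330.5,207),ray("scene",294.2,206.2)]),tri([W(320.3,119.3),ray("top",330.5,207)]),onz("w",320.3,119.3,.0725,c))
h=[tri([ray("w",320,101,c1),ray("top",268,233),ray("scene",354,185)])]; print("hole",h, onz("w",320,101,.066,c1))
# jaw edge points at z=.068
for n,p in dict(fixBot=(461,265),fixBotOut=(519,265),headTopR=(519,22),mvBot=(359,272),mvBotOut=(300,272),bodyTL=(333,28)).items(): print(n,onz("w",*F(*p),.068,c))
a=onz("w",*F(519,265),.068,c)-onz("w",*F(519,22),.068,c); print("axis ang",np.degrees(np.arctan2(a[1],a[0])))
s=arm.state(); print(s["tcp_pos"],s["wrist_force"])
```

```text
stud tri [ 0.56037824 -0.11949733  0.09134057] [ 0.56042761 -0.11917775  0.088     ]
nut [ 0.56129916 -0.12023444  0.072     ]
worm tri [ 0.54060725 -0.08246601  0.06367316] [ 0.5399695  -0.08305757  0.07272918] [ 0.5402266  -0.08266365  0.0725    ]
hole [array([0.47539544, 0.0863115 , 0.05302859])] [0.47539174 0.08521492 0.066     ]
fixBot [ 0.58780655 -0.13353966  0.068     ]
fixBotOut [ 0.60847106 -0.12572031  0.068     ]
headTopR [ 0.57415576 -0.04550825  0.068     ]
mvBot [ 0.55240112 -0.14983906  0.068     ]
mvBotOut [ 0.53132829 -0.15781303  0.068     ]
bodyTL [ 0.51337514 -0.0706346   0.068     ]
axis ang -66.83841204793475
[ 0.56479747 -0.15100333  0.22224403] [-0.42882218  0.56643134 -0.0937571 ]
```

To row units: 0.132 m / 0.4 = 0.33, 0.08 m / 0.4 = 0.2, -2 degrees / 360 = -0.0056.

shift_gripper --rows '{"plan": [[0.1,0,0,0,0,-0.0028],[0.2,0,0.075,0,0,-0.0056],[0.2,0.0013,0.1875,0,0,-0.0056],[0.2,0.0013,0.3,0,0,-0.0056],[0.2,0.0013,0.33,0,0,-0.0056]]}'

```text
time: 2.7
tcp_pos: [0.5329, -0.0715, 0.0868]
tool_rot: [[-0.394, 0.919, -0.008], [0.919, 0.394, 0.002], [0.004, -0.006, -1.0]]
wrist_force: [-0.8, -0.0, -0.3]
grip_width: 0.005
finger_force: 0.0
```

shift_gripper --rows '{"plan": [[0,0,0,0,0,0],[0,0,0,0,0,0]]}'

```text
time: 2.9
tcp_pos: [0.5376, -0.0749, 0.0921]
tool_rot: [[-0.391, 0.92, 0.002], [0.92, 0.391, 0.0], [-0.0, 0.002, -1.0]]
wrist_force: [0.2, -0.5, -0.0]
grip_width: 0.005
finger_force: 0.0
```

Run:
```python
from h import *
s=arm.state(); R=s["tool_rot"]; print(s["tcp_pos"],R.round(3),s["wrist_force"],"to go tool axes",R.T@(np.array([.5372,-.0764,.0745])-s["tcp_pos"]))
```

```text
[ 0.53758331 -0.07485224  0.0921065 ] [[-0.391  0.92   0.002]
 [ 0.92   0.391  0.   ]
 [-0.     0.002 -1.   ]] [ 0.22852447 -0.45488757 -0.022168  ] to go tool axes [-0.00126798 -0.0009881   0.01760532]
```

To row units: 0.0145 m / 0.4 = 0.0363, -0.001 m / 0.4 = -0.0025.

shift_gripper --rows '{"plan": [[-0.0025,-0.0025,0.01,0,0,0],[-0.0025,-0.0025,0.02,0,0,0],[-0.0025,-0.0025,0.03,0,0,0],[-0.0025,-0.0025,0.035,0,0,0],[-0.0025,-0.0025,0.0363,0,0,0]]}'

```text
time: 3.4
tcp_pos: [0.5359, -0.0767, 0.0759]
tool_rot: [[-0.39, 0.921, -0.0], [0.921, 0.39, 0.0], [0.0, -0.0, -1.0]]
wrist_force: [0.1, -0.4, -0.4]
grip_width: 0.002
finger_force: 0.0
```

shift_gripper --rows '{"plan": [[0,0,0.0025,0,0,0],[0,0,0.005,0,0,0],[0,0,0.005,0,0,0]]}'

```text
time: 3.7
tcp_pos: [0.5362, -0.0769, 0.0744]
tool_rot: [[-0.39, 0.921, 0.0], [0.921, 0.39, -0.0], [-0.0, 0.0, -1.0]]
wrist_force: [-0.2, 0.0, 4.1]
grip_width: 0.003
finger_force: 2.1
```

To row units: 0.0004 m / 0.4 = 0.001.

shift_gripper --rows '{"plan": [[0,0,0.001,0,0,0],[0,0,0.001,0,0,0],[0,0,0.001,0,0,0]]}'

```text
time: 4.0
tcp_pos: [0.5362, -0.0769, 0.0742]
tool_rot: [[-0.39, 0.921, 0.001], [0.921, 0.39, 0.0], [-0.0, 0.0, -1.0]]
wrist_force: [-1.5, -1.2, 6.3]
grip_width: 0.008
finger_force: 3.1
```

shift_gripper --rows '{"plan": [[0,0,0.0008,0,0,0],[0,0,0.0008,0,0,0],[0,0,0.0008,0,0,0]]}'

```text
time: 4.3
tcp_pos: [0.5363, -0.077, 0.074]
tool_rot: [[-0.39, 0.921, 0.001], [0.921, 0.39, 0.0], [-0.0, 0.001, -1.0]]
wrist_force: [-2.5, 0.0, 8.2]
grip_width: 0.004
finger_force: 3.8
```

To row units: -0.006 m / 0.4 = -0.015, -0.004 m / 0.4 = -0.01.

shift_gripper --rows '{"plan": [[0,0,0.0008,0,0,0],[-0.005,0,0.0008,0,0,0],[-0.01,0,0.0008,0,0,0],[-0.015,0,0.0008,0,0,0]]}'

```text
time: 4.7
tcp_pos: [0.5382, -0.0814, 0.0737]
tool_rot: [[-0.391, 0.92, -0.001], [0.92, 0.391, 0.002], [0.002, 0.0, -1.0]]
wrist_force: [-3.3, 4.4, 10.5]
grip_width: 0.006
finger_force: 5.2
```

shift_gripper --rows '{"plan": [[-0.005,0,0,0,0,0],[-0.01,0,0,0,0,0],[-0.015,0,0,0,0,0],[-0.02,0,0,0,0,0]]}'

```text
time: 5.1
tcp_pos: [0.5409, -0.0877, 0.0736]
tool_rot: [[-0.391, 0.92, -0.002], [0.92, 0.391, 0.003], [0.003, -0.0, -1.0]]
wrist_force: [-4.9, 4.9, 11.6]
grip_width: 0.007
finger_force: 5.7
```

To row units: -0.003 m / 0.4 = -0.0075, -0.0015 m / 0.4 = -0.0038.

shift_gripper --rows '{"plan": [[-0.0038,0,0,0,0,0],[-0.0075,0,0,0,0,0],[-0.0075,0,0,0,0,0]]}'

```text
time: 5.4
tcp_pos: [0.5422, -0.0907, 0.0736]
tool_rot: [[-0.391, 0.92, -0.001], [0.92, 0.391, 0.003], [0.003, -0.0, -1.0]]
wrist_force: [-4.2, 4.5, 10.8]
grip_width: 0.008
finger_force: 5.4
```

shift_gripper --rows '{"plan": [[-0.0075,0,-0.015,0,0,0],[0.015,0,-0.02,0,0,0],[0.035,0,-0.02,0,0,0],[0.0388,0,-0.02,0,0,0],[0.0388,0,-0.02,0,0,0]]}'

```text
time: 5.9
tcp_pos: [0.5363, -0.0773, 0.0809]
tool_rot: [[-0.392, 0.92, -0.0], [0.92, 0.392, 0.0], [0.0, -0.0, -1.0]]
wrist_force: [1.1, -0.2, -0.3]
grip_width: 0.005
finger_force: 0.0
```

To row units: 0.0079 m / 0.4 = 0.0198, 0.0072 m / 0.4 = 0.018.

shift_gripper --rows '{"plan": [[0.0025,0,0.01,0,0,0],[0.0025,0,0.015,0,0,0],[0.0025,0,0.018,0,0,0],[0.0025,0,0.0198,0,0,0],[0.0025,0,0.0198,0,0,0]]}'

```text
time: 6.4
tcp_pos: [0.5365, -0.0778, 0.0739]
tool_rot: [[-0.39, 0.921, 0.0], [0.921, 0.39, -0.0], [-0.0, 0.0, -1.0]]
wrist_force: [-3.0, 0.1, 9.6]
grip_width: 0.006
finger_force: 4.6
```

shift_gripper --rows '{"plan": [[-0.005,0,0,0,0,0],[-0.01,0,0,0,0,0],[-0.015,0,0,0,0,0],[-0.02,0,0,0,0,0]]}'

```text
time: 6.8
tcp_pos: [0.5389, -0.0836, 0.0737]
tool_rot: [[-0.391, 0.921, -0.001], [0.921, 0.391, 0.002], [0.002, -0.0, -1.0]]
wrist_force: [-4.6, 4.3, 11.2]
grip_width: 0.008
finger_force: 5.5
```

shift_gripper --rows '{"plan": [[-0.005,0,0,0,0,0],[-0.01,0,0,0,0,0],[-0.015,0,0,0,0,0],[-0.02,0,0,0,0,0],[-0.02,0,0,0,0,0]]}'

```text
time: 7.3
tcp_pos: [0.542, -0.0907, 0.0737]
tool_rot: [[-0.391, 0.921, -0.002], [0.921, 0.391, 0.002], [0.003, -0.001, -1.0]]
wrist_force: [-3.9, 4.1, 11.6]
grip_width: 0.005
finger_force: 5.3
```

To row units: 0.0165 m / 0.4 = 0.0413, 0.016 m / 0.4 = 0.04.

shift_gripper --rows '{"plan": [[0,0,-0.015,0,0,0],[0.0225,0,-0.02,0,0,0],[0.04,0,-0.02,0,0,0],[0.0413,0,-0.01,0,0,0],[0.0413,0,-0.005,0,0,0]]}'

```text
time: 7.8
tcp_pos: [0.5357, -0.0762, 0.0747]
tool_rot: [[-0.391, 0.92, -0.001], [0.92, 0.391, 0.0], [0.0, -0.001, -1.0]]
wrist_force: [-0.6, 0.6, 3.7]
grip_width: 0.006
finger_force: 1.3
```

shift_gripper --rows '{"plan": [[0,0,0.0025,0,0,0],[0,0,0.0048,0,0,0],[0,0,0.0048,0,0,0],[-0.005,0,0.0048,0,0,0],[-0.01,0,0.0048,0,0,0]]}'

```text
time: 8.3
tcp_pos: [0.5375, -0.0802, 0.0738]
tool_rot: [[-0.39, 0.921, -0.0], [0.921, 0.39, 0.001], [0.001, -0.0, -1.0]]
wrist_force: [-2.8, 2.8, 9.5]
grip_width: 0.006
finger_force: 4.9
```

shift_gripper --rows '{"plan": [[-0.005,0,0,0,0,0],[-0.01,0,0,0,0,0],[-0.015,0,0,0,0,0],[-0.015,0,0,0,0,0]]}'

```text
time: 8.7
tcp_pos: [0.5394, -0.0848, 0.0737]
tool_rot: [[-0.391, 0.921, -0.002], [0.921, 0.391, 0.002], [0.003, -0.001, -1.0]]
wrist_force: [-3.3, 3.9, 10.3]
grip_width: 0.002
finger_force: 5.5
```

shift_gripper --rows '{"plan": [[-0.005,0,0,0,0,0],[-0.01,0,0,0,0,0],[-0.015,0,0,0,0,0],[-0.015,0,0,0,0,0]]}'

```text
time: 9.1
tcp_pos: [0.5416, -0.0902, 0.0737]
tool_rot: [[-0.391, 0.921, -0.002], [0.921, 0.391, 0.002], [0.003, -0.001, -1.0]]
wrist_force: [-4.5, 5.3, 11.4]
grip_width: 0.008
finger_force: 5.5
```

To row units: 0.0165 m / 0.4 = 0.0413, 0.016 m / 0.4 = 0.04.

shift_gripper --rows '{"plan": [[0,0,-0.015,0,0,0],[0.0225,0,-0.02,0,0,0],[0.04,0,-0.02,0,0,0],[0.0413,0,-0.01,0,0,0],[0.0413,0,-0.005,0,0,0]]}'

```text
time: 9.6
tcp_pos: [0.5355, -0.0757, 0.0748]
tool_rot: [[-0.391, 0.92, -0.001], [0.92, 0.391, 0.0], [0.0, -0.001, -1.0]]
wrist_force: [0.2, -0.3, 2.2]
grip_width: 0.005
finger_force: 1.3
```

shift_gripper --rows '{"plan": [[0,0,0.0025,0,0,0],[0,0,0.0048,0,0,0],[0,0,0.0048,0,0,0],[-0.005,0,0.0048,0,0,0],[-0.01,0,0.0048,0,0,0]]}'

```text
time: 10.1
tcp_pos: [0.5373, -0.0798, 0.0739]
tool_rot: [[-0.39, 0.921, -0.001], [0.921, 0.39, 0.001], [0.001, -0.0, -1.0]]
wrist_force: [-3.8, 2.7, 9.6]
grip_width: 0.008
finger_force: 4.7
```

shift_gripper --rows '{"plan": [[-0.005,0,0,0,0,0],[-0.01,0,0,0,0,0],[-0.015,0,0,0,0,0],[-0.015,0,0,0,0,0]]}'

```text
time: 10.5
tcp_pos: [0.5392, -0.0843, 0.0738]
tool_rot: [[-0.391, 0.921, -0.002], [0.921, 0.391, 0.002], [0.003, -0.001, -1.0]]
wrist_force: [-4.5, 3.7, 10.0]
grip_width: 0.005
finger_force: 5.3
```

shift_gripper --rows '{"plan": [[-0.005,0,0,0,0,0],[-0.01,0,0,0,0,0],[-0.015,0,0,0,0,0],[-0.015,0,0,0,0,0]]}'

```text
time: 10.9
tcp_pos: [0.5413, -0.0898, 0.0737]
tool_rot: [[-0.391, 0.921, -0.002], [0.921, 0.391, 0.002], [0.003, -0.001, -1.0]]
wrist_force: [-5.4, 4.4, 11.6]
grip_width: 0.008
finger_force: 5.4
```

To row units: 0.0165 m / 0.4 = 0.0413, 0.016 m / 0.4 = 0.04.

shift_gripper --rows '{"plan": [[0,0,-0.015,0,0,0],[0.0225,0,-0.02,0,0,0],[0.04,0,-0.02,0,0,0],[0.0413,0,-0.01,0,0,0],[0.0413,0,-0.005,0,0,0]]}'

```text
time: 11.4
tcp_pos: [0.5353, -0.0753, 0.0749]
tool_rot: [[-0.391, 0.92, -0.001], [0.92, 0.391, 0.0], [0.0, -0.001, -1.0]]
wrist_force: [-0.3, -0.5, 2.1]
grip_width: 0.006
finger_force: 0.9
```

shift_gripper --rows '{"plan": [[0,0,0.0025,0,0,0],[0,0,0.0053,0,0,0],[0,0,0.0053,0,0,0],[-0.005,0,0.0053,0,0,0],[-0.01,0,0.0053,0,0,0]]}'

```text
time: 11.9
tcp_pos: [0.5371, -0.0794, 0.0739]
tool_rot: [[-0.39, 0.921, -0.001], [0.921, 0.39, 0.001], [0.001, -0.0, -1.0]]
wrist_force: [-2.6, 1.9, 9.7]
grip_width: 0.005
finger_force: 4.9
```

shift_gripper --rows '{"plan": [[-0.005,0,0,0,0,0],[-0.01,0,0,0,0,0],[-0.015,0,0,0,0,0],[-0.015,0,0,0,0,0]]}'

```text
time: 12.3
tcp_pos: [0.5389, -0.0839, 0.0737]
tool_rot: [[-0.391, 0.921, -0.002], [0.921, 0.391, 0.002], [0.003, -0.001, -1.0]]
wrist_force: [-4.4, 4.7, 11.8]
grip_width: 0.003
finger_force: 5.6
```

shift_gripper --rows '{"plan": [[-0.005,0,0,0,0,0],[-0.01,0,0,0,0,0],[-0.015,0,0,0,0,0],[-0.015,0,0,0,0,0]]}'

```text
time: 12.7
tcp_pos: [0.5411, -0.0894, 0.0737]
tool_rot: [[-0.391, 0.921, -0.002], [0.921, 0.391, 0.002], [0.003, -0.001, -1.0]]
wrist_force: [-4.4, 5.4, 12.0]
grip_width: 0.003
finger_force: 5.8
```

The drag is still about 6.5 N with no stall, so I'll lift and check the jaws.

To row units: -0.12 m / 0.4 = -0.3, -0.06 m / 0.4 = -0.15.

shift_gripper --rows '{"plan": [[0,0,-0.075,0,0,0],[-0.05,0,-0.175,0,0,0],[-0.125,0,-0.275,0,0,0],[-0.15,0,-0.3,0,0,0],[-0.15,0,-0.3,0,0,0]]}'

```text
time: 13.2
tcp_pos: [0.5665, -0.148, 0.1949]
tool_rot: [[-0.388, 0.922, 0.004], [0.922, 0.388, -0.001], [-0.002, 0.003, -1.0]]
wrist_force: [-0.6, 0.1, -0.5]
grip_width: 0.003
finger_force: 0.0
```

Run:
```python
from h import *
import pickle
c=arm.camera_info("wrist"); im=arm.read_camera("wrist"); cv2.imwrite("pics/w3.png",im); pickle.dump(c,open("w3.pkl","wb"))
cv2.imwrite("pics/w3c.png",cv2.resize(im[90:240,230:430],None,fx=4,fy=4,interpolation=2))
print(arm.state()["tcp_pos"])
```

```text
[ 0.5651185  -0.14607891  0.19291627]
```

View pics/w3c.png

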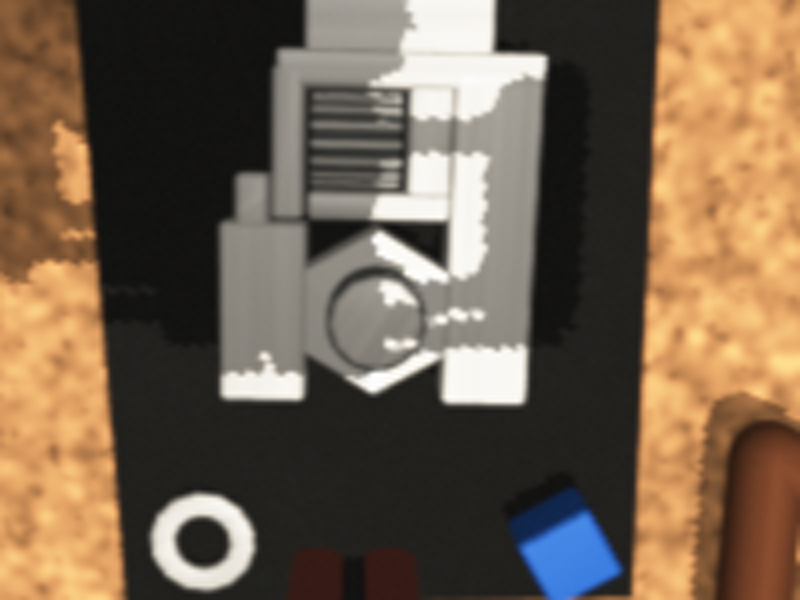

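The crop shows the jaw inner edges at x≈305 and 442, both touching the nut's flats.

Run:
```python
from h import *
import pickle
c=pickle.load(open("w3.pkl","rb"))
P=lambda u,v,z=.068:onz("w",230+(u-1.5)/4,90+(v-1.5)/4,z,c)
a,b,o,t=P(442,400),P(304,398),P(526,403),P(547,58)
m=P(219,399)
print("gap",np.linalg.norm((a-b)),"fixw",np.linalg.norm(a-o),"mvw",np.linalg.norm(m-b))
ax=o-t; print(np.degrees(np.arctan2(ax[1],ax[0]))); print("nut",P(375,312,.072),"worm",P(358,140,.0725),"thr",P(376,220))
```

```text
gap 0.03638866660624214 fixw 0.022212618860038343 mvw 0.022400626886168857
-68.22218454679006
nut [ 0.56041422 -0.12008964  0.072     ] worm [ 0.5399866  -0.08281604  0.0725    ] thr [ 0.55180367 -0.09904959  0.068     ]
```

The jaw gap measures about 36.0–36.4 mm, so the jaws fit. Next I'll go to the -y side of the handle at x=-160 mm and come down to handle height.

To row units: 0.186 m / 0.4 = 0.465, -0.0274 m / 0.4 = -0.0685.

shift_gripper --rows '{"plan": [[0.1125,-0.0685,0,0,0,0],[0.225,-0.0685,0,0,0,0],[0.3375,-0.0685,0,0,0,0],[0.4375,-0.0685,0,0,0,0],[0.465,-0.0685,0.05,0,0,0]]}'

```text
time: 13.75
tcp_pos: [0.4653, 0.0203, 0.1726]
tool_rot: [[-0.397, 0.918, -0.001], [0.918, 0.397, 0.002], [0.003, 0.0, -1.0]]
wrist_force: [-0.2, 0.6, 1.2]
grip_width: 0.007
finger_force: 0.0
```

shift_gripper --rows '{"plan": [[0,0,0.1,0,0,0],[0,0,0.2,0,0,0],[0,0,0.275,0,0,0],[0,0,0.305,0,0,0],[0,0,0.305,0,0,0]]}'

```text
time: 14.25
tcp_pos: [0.4648, 0.0151, 0.0492]
tool_rot: [[-0.391, 0.92, -0.006], [0.92, 0.391, -0.001], [0.001, -0.006, -1.0]]
wrist_force: [-0.3, -0.5, 0.3]
grip_width: 0.003
finger_force: 0.0
```

Run:
```python
from h import *
s=arm.state(); d=s["tcp_pos"]-np.array([.5604,-.12,.05]); a=np.radians(-68.2); x=np.array([np.cos(a),np.sin(a),0]);y=np.array([-x[1],x[0],0])
print(s["tcp_pos"],d@x,d@y)
```

```text
[0.46484197 0.01506835 0.0492155 ] -0.16089622927317787 -0.03856423317018524
```

To row units: 0.012 m / 0.4 = 0.03, 0.011 m / 0.4 = 0.0275.

shift_gripper --rows '{"plan": [[0,0.0075,0,0,0,0],[0,0.015,0,0,0,0],[0,0.0225,0,0,0,0],[0,0.0275,0,0,0,0],[0,0.03,0,0,0,0]]}'

```text
time: 14.75
tcp_pos: [0.4792, 0.0198, 0.0519]
tool_rot: [[-0.391, 0.921, 0.001], [0.921, 0.391, 0.0], [-0.0, 0.001, -1.0]]
wrist_force: [-0.9, 0.4, 0.8]
grip_width: 0.006
finger_force: 0.0
```

shift_gripper --rows '{"plan": [[0,0.0025,0,0,0,0],[0,0.005,0,0,0,0],[0,0.0075,0,0,0,0],[0,0.0075,0,0,0,0]]}'

```text
time: 15.15
tcp_pos: [0.4814, 0.0207, 0.0513]
tool_rot: [[-0.391, 0.921, 0.0], [0.921, 0.391, -0.0], [-0.0, 0.0, -1.0]]
wrist_force: [0.2, 0.4, -0.4]
grip_width: 0.005
finger_force: 0.0
```

To row units: 0.003 m / 0.4 = 0.0075, 0.002 m / 0.4 = 0.005.

shift_gripper --rows '{"plan": [[0,0.0025,0,0,0,0],[0,0.005,0,0,0,0],[0,0.0075,0,0,0,0],[0,0.0075,0,0,0,0]]}'

```text
time: 15.55
tcp_pos: [0.4841, 0.0219, 0.0513]
tool_rot: [[-0.391, 0.921, -0.0], [0.921, 0.391, -0.0], [0.0, -0.0, -1.0]]
wrist_force: [-0.0, 0.2, 0.4]
grip_width: 0.007
finger_force: 0.0
```

shift_gripper --rows '{"plan": [[0,0.0025,0,0,0,0],[0,0.005,0,0,0,0],[0,0.0075,0,0,0,0],[0,0.0075,0,0,0,0]]}'

```text
time: 15.95
tcp_pos: [0.4863, 0.0231, 0.0512]
tool_rot: [[-0.391, 0.921, -0.001], [0.921, 0.391, 0.0], [0.0, -0.001, -1.0]]
wrist_force: [-2.2, -0.7, 0.2]
grip_width: 0.004
finger_force: 1.3
```

The finger touches at 2 N. I'll follow the arc around the nut, 8° per call.

To row units: 0.0224 m / 0.4 = 0.056, 0.0168 m / 0.4 = 0.042, 8 degrees / 360 = 0.0222.

shift_gripper --rows '{"plan": [[0.0008,0.0075,0,0,0,0.0028],[0.0013,0.0175,0,0,0,0.0069],[0.0018,0.028,0,0,0,0.0111],[0.002,0.042,0,0,0,0.0167],[0.0015,0.056,0,0,0,0.0222]]}'

```text
time: 16.45
tcp_pos: [0.5076, 0.0324, 0.0513]
tool_rot: [[-0.256, 0.967, 0.0], [0.967, 0.256, -0.0], [-0.0, -0.0, -1.0]]
wrist_force: [-2.9, -1.0, -0.8]
grip_width: 0.011
finger_force: 1.6
```

To row units: 0.0224 m / 0.4 = 0.056, 0.0179 m / 0.4 = 0.0448, 8 degrees / 360 = 0.0222.

shift_gripper --rows '{"plan": [[0.001,0.0113,0,0,0,0.0044],[0.0018,0.0225,0,0,0,0.0089],[0.002,0.0335,0,0,0,0.0133],[0.002,0.0448,0,0,0,0.0178],[0.0015,0.056,0,0,0,0.0222]]}'

```text
time: 16.95
tcp_pos: [0.5291, 0.0385, 0.0514]
tool_rot: [[-0.119, 0.993, 0.0], [0.993, 0.119, -0.0], [-0.0, 0.0, -1.0]]
wrist_force: [-3.3, -2.5, -1.1]
grip_width: 0.006
finger_force: 1.4
```

shift_gripper --rows '{"plan": [[0.001,0.0113,0,0,0,0.0044],[0.0018,0.0225,0,0,0,0.0089],[0.002,0.0335,0,0,0,0.0133],[0.0015,0.042,0,0,0,0.0167],[0.0015,0.042,0,0,0,0.0167]]}'

```text
time: 17.45
tcp_pos: [0.546, 0.0417, 0.0514]
tool_rot: [[-0.017, 1.0, 0.001], [1.0, 0.017, 0.0], [0.0, 0.001, -1.0]]
wrist_force: [-0.6, -0.8, -0.1]
grip_width: 0.002
finger_force: 0.6
```

To row units: 0.0168 m / 0.4 = 0.042, 0.0135 m / 0.4 = 0.0338, 6 degrees / 360 = 0.0167.

shift_gripper --rows '{"plan": [[0.0008,0.0085,0,0,0,0.0033],[0.0015,0.017,0,0,0,0.0067],[0.0018,0.0255,0,0,0,0.01],[0.002,0.0338,0,0,0,0.0133],[0.002,0.042,0,0,0,0.0167]]}'

```text
time: 17.95
tcp_pos: [0.5622, 0.0425, 0.0513]
tool_rot: [[0.089, 0.996, -0.0], [0.996, -0.089, 0.0], [0.0, -0.0, -1.0]]
wrist_force: [-3.9, -2.1, 0.2]
grip_width: 0.006
finger_force: 1.8
```

shift_gripper --rows '{"plan": [[0.0003,0.0025,0,0,0,0.0011],[0.0005,0.0053,0,0,0,0.0022],[0.0008,0.008,0,0,0,0.0033],[0.001,0.0105,0,0,0,0.0042]]}'

```text
time: 18.35
tcp_pos: [0.5662, 0.0424, 0.0513]
tool_rot: [[0.114, 0.993, -0.0], [0.993, -0.114, 0.0], [0.0, -0.0, -1.0]]
wrist_force: [-3.7, -0.6, 0.3]
grip_width: 0.004
finger_force: 1.8
```

To row units: 0.003 m / 0.4 = 0.0075, 0.002 m / 0.4 = 0.005, 1 degrees / 360 = 0.0028.

shift_gripper --rows '{"plan": [[0,0.0025,0,0,0,0.0008],[0.0003,0.005,0,0,0,0.0017],[0.0005,0.0075,0,0,0,0.0028],[0.0005,0.0075,0,0,0,0.0028]]}'

```text
time: 18.75
tcp_pos: [0.5695, 0.0422, 0.0514]
tool_rot: [[0.131, 0.991, 0.0], [0.991, -0.131, -0.0], [-0.0, 0.0, -1.0]]
wrist_force: [-3.2, -1.2, 0.2]
grip_width: 0.009
finger_force: 1.5
```

shift_gripper --rows '{"plan": [[0,0.0025,0,0,0,0.0008],[0.0003,0.005,0,0,0,0.0017],[0.0005,0.0075,0,0,0,0.0028],[0.0005,0.0075,0,0,0,0.0028]]}'

```text
time: 19.15
tcp_pos: [0.5725, 0.042, 0.0513]
tool_rot: [[0.148, 0.989, 0.0], [0.989, -0.148, -0.0], [-0.0, 0.0, -1.0]]
wrist_force: [-3.1, -1.2, 0.5]
grip_width: 0.004
finger_force: 1.5
```

To row units: 0.003 m / 0.4 = 0.0075, 0.002 m / 0.4 = 0.005, 1 degrees / 360 = 0.0028.

shift_gripper --rows '{"plan": [[0,0.0025,0,0,0,0.0008],[0.0003,0.005,0,0,0,0.0017],[0.0005,0.0075,0,0,0,0.0028],[0.0005,0.0075,0,0,0,0.0028]]}'

```text
time: 19.55
tcp_pos: [0.5749, 0.0419, 0.0512]
tool_rot: [[0.166, 0.986, -0.001], [0.986, -0.166, 0.0], [-0.0, -0.001, -1.0]]
wrist_force: [-4.9, -1.5, 0.2]
grip_width: 0.008
finger_force: 2.3
```

shift_gripper --rows '{"plan": [[0,0.0025,0,0,0,0.0008],[0.0003,0.005,0,0,0,0.0017],[0.0003,0.005,0,0,0,0.0017]]}'

```text
time: 19.85
tcp_pos: [0.5759, 0.0419, 0.0509]
tool_rot: [[0.176, 0.984, -0.003], [0.984, -0.176, 0.0], [-0.0, -0.003, -1.0]]
wrist_force: [-5.8, -0.4, 1.2]
grip_width: 0.007
finger_force: 3.3
```

To row units: 0.001 m / 0.4 = 0.0025, 0.0005 m / 0.4 = 0.0013.

shift_gripper --rows '{"plan": [[0,0.0013,0,0,0,0],[0,0.0025,0,0,0,0],[0,0.0025,0,0,0,0]]}'

```text
time: 20.15
tcp_pos: [0.5763, 0.0419, 0.0508]
tool_rot: [[0.176, 0.984, -0.004], [0.984, -0.176, 0.001], [-0.0, -0.004, -1.0]]
wrist_force: [-8.1, -0.2, 2.4]
grip_width: 0.005
finger_force: 3.9
```

shift_gripper --rows '{"plan": [[0,0.0013,0,0,0,0],[0,0.002,0,0,0,0],[0,0.002,0,0,0,0]]}'

```text
time: 20.45
tcp_pos: [0.5767, 0.0418, 0.0506]
tool_rot: [[0.176, 0.984, -0.005], [0.984, -0.176, 0.001], [-0.0, -0.005, -1.0]]
wrist_force: [-8.4, 0.9, 1.8]
grip_width: 0.006
finger_force: 4.4
```

It's firm against the stop at about 8.4 N. I'll hold briefly, back off, lift and look.

shift_gripper --rows '{"plan": [[0,0,0,0,0,0],[0,0,0,0,0,0],[0,0,0,0,0,0]]}'

```text
time: 20.75
tcp_pos: [0.5767, 0.0418, 0.0507]
tool_rot: [[0.176, 0.984, -0.005], [0.984, -0.176, 0.001], [-0.0, -0.005, -1.0]]
wrist_force: [-9.3, -0.5, 3.3]
grip_width: 0.004
finger_force: 4.4
```

shift_gripper --rows '{"plan": [[0,-0.01,0,0,0,0],[0,-0.03,0,0,0,0],[0,-0.0625,0,0,0,0],[0,-0.0625,-0.1,0,0,0],[0,-0.0625,-0.2,0,0,0]]}'

```text
time: 21.25
tcp_pos: [0.553, 0.046, 0.1316]
tool_rot: [[0.175, 0.984, -0.002], [0.984, -0.175, -0.0], [-0.001, -0.002, -1.0]]
wrist_force: [0.7, -0.4, 1.2]
grip_width: 0.006
finger_force: 0.0
```

shift_gripper --rows '{"plan": [[-0.075,0,-0.1,0,0,0],[-0.1875,0,-0.15,0,0,0],[-0.3,0,-0.15,0,0,0],[-0.4125,0.025,-0.15,0,0,0],[-0.525,0.05,-0.15,0,0,0]]}'

```text
time: 21.75
tcp_pos: [0.5372, -0.1654, 0.1921]
tool_rot: [[0.175, 0.985, 0.003], [0.985, -0.175, 0.001], [0.001, 0.003, -1.0]]
wrist_force: [1.2, -0.1, 0.2]
grip_width: 0.002
finger_force: 0.0
```

shift_gripper --rows '{"plan": [[0,0,0,0,0,0],[0,0,0,0,0,0]]}'

```text
time: 21.95
tcp_pos: [0.5369, -0.1654, 0.1915]
tool_rot: [[0.178, 0.984, 0.001], [0.984, -0.178, 0.0], [0.0, 0.001, -1.0]]
wrist_force: [0.5, 0.6, 0.6]
grip_width: 0.004
finger_force: 0.0
```

Run:
```python
from h import *
import pickle
c=arm.camera_info("wrist"); im=arm.read_camera("wrist"); pickle.dump(c,open("w4.pkl","wb"))
u,v=map(int,proj("w",(.5604,-.12,.072),c)); u0=max(0,u-100);v0=max(0,v-75); print(u0,v0)
cv2.imwrite("pics/w4c.png",cv2.resize(im[v0:v0+150,u0:u0+200],None,fx=4,fy=4,interpolation=2))
```

```text
233 72
```

View pics/w4c.png

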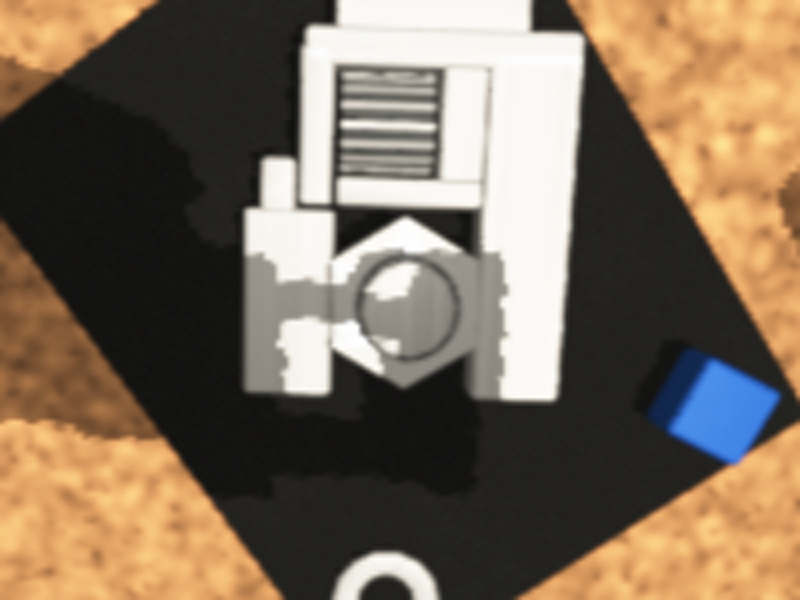

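The crop shows the jaws closed on the flats (x≈332 to 472), the wrench turned and the chalk undisturbed. I'll check the gap and the turn against the pad edge.

Run:
```python
from h import *
import pickle
c=pickle.load(open("w4.pkl","rb"))
P=lambda u,v,z=.068:onz("w",233+(u-1.5)/4,72+(v-1.5)/4,z,c)
ang=lambda d:np.degrees(np.arctan2(d[1],d[0]))
a,b,o,t,m=P(469,398),P(331,393),P(557,400),P(584,36),P(243,391)
print("gap",np.linalg.norm(a-b),"fixw",np.linalg.norm(a-o),"mvw",np.linalg.norm(m-b))
e1=P(795,390,.05)-P(570,3,.05); e2=P(280,598,.05)-P(3,215,.05); e3=P(520,598,.05)-P(797,425,.05)
print("wrench",ang(o-t),ang(P(243,391)-P(244,210)),"pad x",ang(e1),ang(e2),"pad -y",ang(e3)); print("nut",P(404,302,.072),"jaw mid",(a+b)/2)
```

```text
gap 0.035354543865752056 fixw 0.022567955006544602 mvw 0.02249522459928576
wrench -101.56093915404146 -101.90890472481077 pad x -65.85372369694366 -66.50138183970293 pad -y -156.0585833676544
nut [ 0.56065019 -0.11983534  0.072     ] jaw mid [ 0.55595597 -0.1432846   0.068     ]
```

```bash
python3 -c "
from rig import arm
print(arm.close_job())"
```

```text
the job is handed in; nothing more can be done
None
```

I closed the jaws onto the nut, tightened it to its stop with a final steady push of 8–9 N on the handle, and handed in the job; the close-out call returned no verdict. By my camera measurements the nut turned about 0.62 rad (its stop is at 0.60) and the jaws still fit. The wrench was left on the nut with the robot clear of it.

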